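# Put the finished printing block away in the stock drawer

## Robot

A 6-joint arm with a two-finger parallel gripper is mounted at the origin on the work surface. World frame = base frame: x ahead of the robot, y to its left, z up, the work surface at z = 0. Lengths are in m, angles in rad, forces in N, time in s.
With the tool pointing down it reaches from about 0.35 to 0.775 m from the base axis. Payload 5.5 kg.
Tool frame: the origin (TCP) lies on the centre line of the jaws, within the pads' length; the fingertips stand 11 mm ahead of it and the grasp point (between the pads) lies 8 mm behind it; z points along the fingers, y is the line along which they close (so a half turn about z gives the same grasp; the last joint's range is limited). The gripper opens to 85 mm and grips with 20 to 120 N. Pads are 22 mm wide; open, the fingers measure 114 mm over their backs; the gripper's body (76 mm by 85 mm) begins 54 mm behind the grasp point. The pads swing forward as they close: fully open they stand 13 mm farther back than shut.
Start: joints at [-1.432, 0.313, 0.046, 1.304, 0, 1.431], TCP at [0.158, -0.553, 0.205] pointing down, gripper open.
Joint ranges: [-2.76, 2.76], [-0.86, 1.69], [-1.03, 1.26], [-2.2, 2.34], [-1.47, 1.5], [-3.14, 3.14]. Speed limits (rad/s): [2.57, 2.57, 3.14, 3.14, 3.14, 3.14].

## Interface

Orientations are given as a unit quaternion [w, x, y, z].
In Python, from workcell import env, viewer, order, models gives the robot as it stands.
- The arm moves only by the tool drive_tool, never from a script. Its argument "series" is a list that holds one entry, the list of rows, each a list of 6 numbers: the shift along the tool's x, y, z each as a share of 120 mm, from -1 to 1, then the turn, a rotation vector about the tool's x, y, z each as a share of 180 degrees, from -1 to 1. A call has 1 to 20 rows; each row shifts and turns the commanded pose from where the row before left it, along the tool's axes as they then stand; what a row does not reach is not made up. A row lasts 1/8 s, in which the tool goes at most 62.5 mm and 10.7 degrees, less where a joint would pass 70% of its speed; a pose out of reach is approached as far as the arm can. A call with a number of a shift or a turn outside -1 to 1 is refused whole. A call with a gripper value outside its range is refused whole. "jaw" is the opening, from -1 (shut) to 1 (fully open), set as the call begins (left out, the last holds). The fingers move at their own pace and stop on an object; "grip_force" is the grip in N (left out, the last holds). Time passes only in rows, so rows that do not move let the fingers close. It gives the time, the measured TCP pose, the force, the opening and the grip force at its end, in the units of the state.
- env.get_state(): the state, without advancing time (a new reading comes with each control period).
- viewer.read_camera(name): name is "scene" or "top" or "wrist"; returns the picture (480x640x3 uint8, red, green, blue); there is no depth.
- viewer.camera_info(name): a dict with "intrinsics" (3x3 intrinsics, pixels), "R" (3x3) and "t" (3): a world point X has camera coordinates R X + t; the wrist camera has in their place "T_tool_cam" (4x4, takes a point from camera to tool coordinates, whose origin is the TCP and whose axes are the flange's). Camera axes: x right, y down, z forward; pixel columns grow to the right and rows downward; lengths in m; the calibration is good to about 2 mm. A picture is of the moment at which its call begins: read the wrist's pose just before it. camera_info takes no time and is no camera call.
- order.hand_in(): hands the job in; it is judged then, once.
Trained networks look in the newest picture that a camera, given by its name, has taken for a name from the list of things; names that differ only in an ending like _2 or _b are one class to them, and where a whole thing is asked for, a point or a joint stands for the part that bears it (a point fixed in the world has none). Each returns a list of dicts, best first, with "score" (0 to 1); they miss things now and then, are a little off and sometimes report something else, mostly with a low value. They report only what shows in the picture. A call takes as long as a camera call.
- models.silhouettes(label, camera): "region" (480x640 bool, what is visible of it) and "location" ([column, row] in pixels, amid what is visible of it).
The state is a dict: "clock": time; "joint_pos": joint angles; "qvel": joint speeds; "tau": joint torques, N m; "tcp_pos": TCP position; "orientation": TCP orientation; "wrist_force": force on the tool from outside, world axes, zero at the start; "ft_torque": the same for the moment, N m; "finger_gap": finger opening in m; "grip_force": force on a finger pad.
Only numpy, scipy, OpenCV 4.12 (cv2) and the standard library are available. Lean on these libraries where they do the work, as an engineer would, in place of code of your own. Each camera call takes 0.05 s, during which the arm holds its last target. There are 200 camera calls.

## Task

First pull the cabinet's drawer all the way out until you feel it come up against its stop, without yanking hard on the stop, and leave it out. Then slide the carving clamp's jaw well open, lift the finished printing block out, lower it by hand (no dropping) into the drawer's wide bay, and let go so that it lies flat, face up, on the floor of that bay. Leave the other things on the table where they are.

Things in the scene. Friction and masses are not known exactly. Their poses are not given: they have to be found in the camera images.
- cabinet: Grey tabletop stock cabinet, 280 deep x 260 wide x 134 high, fixed to the table. Two plywood fronts 14 thick: the upper is the drawer, the lower a plain panel that does not open. Origin on the table under the middle of the carcass's front plane (rear face of the fronts); +x runs into the cabinet, z up; the drawer opens to -x of this frame.
- drawer: The upper drawer; starts shut or up to 12 mm open. Origin at the middle of its front's rear face, at its underside (72 above the table); axes as the cabinet's; slides to -x with some 2 to 4 N of friction, up to a hidden stop. Front 14 thick (x -14 to 0), 254 wide, 48 high. Side walls up to z 44. A divider (5 thick, top at z 35, at y 40) parts a wide bay from a narrow one that holds an eraser.
- handle (a point): Middle of the drawer's steel bar handle: a round bar 11 thick and 110 long along the drawer's y, with its centre 45 in front of the drawer's front (x -59, z 34 in the drawer's frame, 106 above the table); axes as the drawer's. The cabinet's top is 28 higher. 39 mm free between bar and front.
- bay (a point): Point on the floor of the drawer's wide bay (x 60, y -35, z 5 in the drawer's frame): midway across the bay, 60 behind the front's rear face; moves with the drawer. The wide bay is x 5 to 245, y -107 to 37, floor at z 5 (77 above the table); the cabinet's top covers what is not drawn out.
- runner: Steel strip fixed inside the cabinet under the drawer, out of sight; same origin and axes as the cabinet. It carries the drawer's hidden stop with a rubber buffer, which gives a little. The stop is set differently each time: the drawer meets it anywhere from 120 to 175 mm out, and that can only be felt. Nothing to handle.
- clamp: Carving clamp fixed to the table: dark steel base plate 240 x 110 x 12 thick (x -140 to 100), a fixed aluminium jaw (x 15 to 41, y -50 to 50, top at z 38) and a sliding aluminium jaw on the -x side. Origin on the table; z up; block lies flat on the plate between the jaws, centred at x -20.
- jaw (a joint): Opening of the sliding jaw in m: 0 closed on the block, grows as the jaw moves to the clamp's -x, 0.045 at its end. Friction about 4 N; stays where left. The jaw is 100 wide; a 6 thick lip at its top reaches 6.5 over the block's edge, so the block cannot be lifted while it is shut.
- jaw_tab (a point): Grip point on the upright tab on the sliding jaw: tab 26 along x, 16 along y, 40 high, its top 16 above this point and its foot on the jaw 24 below. Axes as the clamp's. At joint 0 it is at x -70.5, z 70 in the clamp's frame.
- block: Finished printing block: wood with dark lino face, 70 (x) x 50 (y) x 24 high, lying flat, face up, lino 6 thick on top with pale cut marks. Origin at the middle of its underside, z up. 90 g.
- ink_jar: Closed jar, 60 across, 75 high, origin at underside.
- pen_cup: Empty dark steel cup, 72 across, 100 high, origin at underside.
- tape_roll: Roll of paper tape lying flat, 90 across, 24 high, origin at underside.
- palette_knife: Palette knife 200 long, lying on the table along its x.
- brayer: Ink roller lying on the table: rubber roll 32 across, 70 long along y; handle to -x, 150 long in all.
- blank_block: Uncut wooden block 100 x 75 x 20, flat on the table.
- card_box: Small carton 120 x 90 x 50.

How it is judged:
By the outcome, as a careful person would: the job done as asked, in the order asked, and still so for the second after the job is handed in, with the robot touching nothing.
It also fails if it takes over 64 s, if anything falls off the work surface, if the arm or the gripper's body presses on something with over 40 N, if the wrist force passes 120 N, or if a joint passes its speed limit or range.

## Working session

There is one attempt and no reset: what is moved stays moved. The work goes in short steps, Python scripts to look and compute and a tool call to move; the robot and the scene stay as the last step left them, time stands still between calls to the robot, and variables do not carry over. Pictures are saved under pics/ and viewed, at most 11 in all, crops included, and the job is handed in when it is done.

Besides the shell and the picture viewer there is one more tool, called after ">>>" as a command line: name --argument value ..., lists and objects as JSON in quotes. drive_tool: Moves the arm, as the interface text tells. Its arguments: {"type":"object","properties":{"series":{"type":"array"},"jaw":{"type":"number"},"grip_force":{"type":"number"}},"required":["series"]}

```bash
mkdir -p pics
cat > h.py <<'E'
import numpy as np, cv2
from workcell import env, viewer, order, models
from scipy.spatial.transform import Rotation as Ro
def ray(cam,px,z):
    c=viewer.camera_info(cam);K=np.array(c["intrinsics"]);R=np.array(c["R"]);t=np.array(c["t"])
    d=R.T@np.linalg.solve(K,[px[0],px[1],1]);o=-R.T@t
    return o+d*(z-o[2])/d[2]
def proj(cam,X):
    c=viewer.camera_info(cam);p=np.array(c["intrinsics"])@(np.array(c["R"])@np.array(X)+np.array(c["t"]));return p[:2]/p[2]
E
python3 - <<'E'
from h import *
s=env.get_state();print({k:np.round(v,3) for k,v in s.items()})
for c in ["top","scene"]:
    cv2.imwrite(f"pics/{c}0.png",viewer.read_camera(c)[:,:,::-1])
    for n in ["cabinet","handle","clamp","jaw_tab","block","drawer"]:
        for r in models.silhouettes(n,c)[:2]:
            m=r["region"].astype(np.uint8)
            if m.sum()<5: continue
            b=cv2.minAreaRect(np.argwhere(m)[:,::-1].astype(np.float32))
            print(c,n,round(r["score"],2),np.round(r["location"]),m.sum(),np.round(cv2.boxPoints(b)).tolist())
    I=viewer.camera_info(c);print(np.round(-np.array(I["R"]).T@np.array(I["t"]),3))
E
```

```text
{'clock': np.float64(0.0), 'joint_pos': array([-1.432,  0.314,  0.045,  1.304,  0.   ,  1.431]), 'qvel': array([-0.001, -0.001, -0.001,  0.   ,  0.   , -0.001]), 'tau': array([-1.0000e-03, -4.8063e+01,  2.9853e+01,  2.0000e-02, -0.0000e+00,
        0.0000e+00]), 'tcp_pos': array([ 0.158, -0.552,  0.204]), 'orientation': array([-0.001,  0.99 ,  0.139,  0.   ]), 'wrist_force': array([-0.024, -0.867, -0.443]), 'ft_torque': array([ 0.057, -0.027, -0.017]), 'grip_force': np.float64(0.0), 'finger_gap': np.float64(0.085)}
top cabinet 0.66 [451. 137.] 16022 [[383.0, 205.0], [404.0, 60.0], [523.0, 77.0], [502.0, 222.0]]
top handle 0.57 [445. 194.] 1699 [[388.0, 205.0], [392.0, 176.0], [504.0, 193.0], [499.0, 222.0]]
top clamp 0.7 [240. 222.] 3802 [[202.0, 254.0], [230.0, 160.0], [274.0, 173.0], [246.0, 267.0]]
top jaw_tab 0.88 [229. 228.] 699 [[208.0, 232.0], [212.0, 216.0], [254.0, 227.0], [250.0, 243.0]]
top jaw_tab 0.37 [239. 223.] 3842 [[201.0, 253.0], [230.0, 160.0], [275.0, 173.0], [246.0, 267.0]]
top block 0.95 [233. 209.] 596 [[223.0, 220.0], [230.0, 193.0], [253.0, 199.0], [246.0, 22
[... 335 characters left out ...]
t 0.26 [322. 238.] 682 [[310.0, 224.0], [333.0, 224.0], [333.0, 252.0], [310.0, 252.0]]
scene handle 0.84 [232. 234.] 238 [[203.0, 235.0], [209.0, 220.0], [251.0, 235.0], [245.0, 250.0]]
scene clamp 0.65 [382. 296.] 2197 [[349.0, 311.0], [387.0, 248.0], [419.0, 267.0], [381.0, 330.0]]
scene jaw_tab 0.65 [394. 272.] 366 [[375.0, 270.0], [382.0, 255.0], [412.0, 268.0], [404.0, 284.0]]
scene block 0.63 [385. 285.] 333 [[374.0, 289.0], [383.0, 271.0], [398.0, 280.0], [389.0, 297.0]]
scene drawer 0.8 [235. 236.] 438 [[189.0, 228.0], [198.0, 210.0], [273.0, 246.0], [264.0, 264.0]]
scene drawer 0.72 [312. 277.] 312 [[296.0, 261.0], [324.0, 254.0], [330.0, 280.0], [303.0, 287.0]]
[1.289 0.252 1.436]
```

View pics/top0.png

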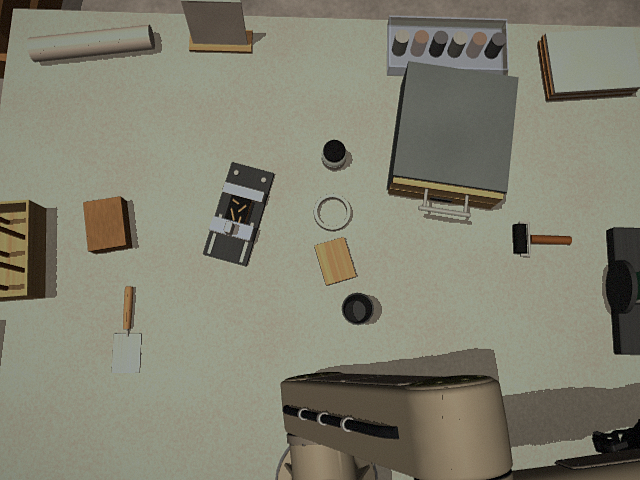

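View pics/scene0.png

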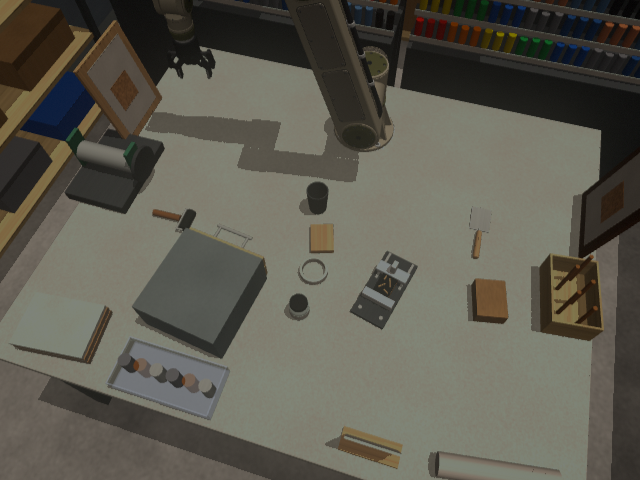

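The top view shows the cabinet at (450,135), with its handle bar running from about (421,205) to (468,216). The clamp is at (240,215) with its tab near (230,228), and the block sits between the jaws at (238,210). The scene view agrees. I'll enlarge both in one picture for corner measurements.

Run:
```python
from h import *
im=cv2.imread("pics/top0.png")
a=cv2.resize(im[155:275,195:285],None,fx=4,fy=4,interpolation=cv2.INTER_CUBIC)
b=cv2.resize(im[55:225,380:525],None,fx=2.8,fy=2.8,interpolation=cv2.INTER_CUBIC)
o=np.zeros((480,780,3),np.uint8);o[:480,:360]=a;o[:476,365:365+406]=b
cv2.imwrite("pics/crop1.png",o)
```

```text
(no output)
```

View pics/crop1.png

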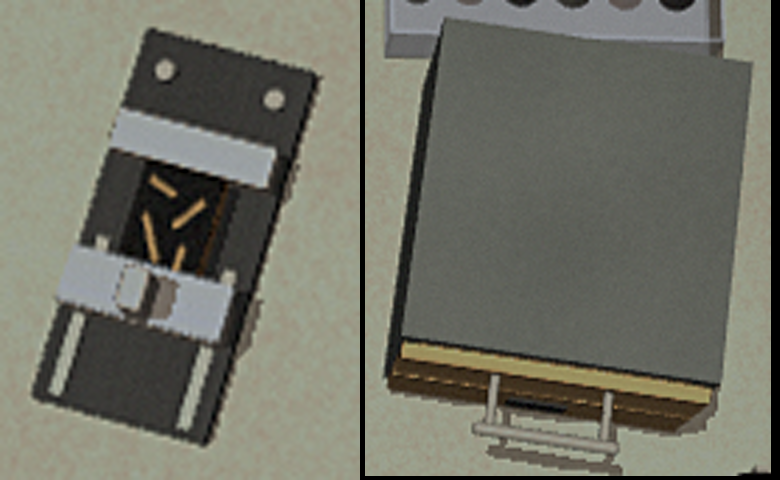

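```bash
cat >> h.py <<'E'
from scipy.optimize import least_squares
def T(p,X):
    c,s=np.cos(p[2]),np.sin(p[2]);X=np.array(X,float)
    return np.array([p[0]+c*X[0]-s*X[1],p[1]+s*X[0]+c*X[1],X[2]])
def fit(cam,pts,px,p0):
    f=lambda p:np.concatenate([proj(cam,T(p,X))-q for X,q in zip(pts,px)])
    r=least_squares(f,p0);return r.x,np.round(r.fun.reshape(-1,2),1)
E
python3 - <<'E'
from h import *
a=lambda u,v:np.array([195+(u+.5)/4-.5,155+(v+.5)/4-.5])
b=lambda u,v:np.array([380+(u-365+.5)/2.8-.5,55+(v+.5)/2.8-.5])
# clamp: +x to fixed jaw (up in image), y left
p,r=fit("top",[(.1,.055,.012),(.1,-.055,.012),(-.14,-.055,.012),(-.14,.055,.012)],[a(150,28),a(318,76),a(210,446),a(34,398)],[.6,.2,-.2])
print("clamp",p,r.tolist())
print("tab top px pred",proj("top",T(p,(-.0705,0,.086))),"meas",a(132,285),a(132,285))
for q in [(-.0575,.008),(-.0575,-.008),(-.0835,-.008),(-.0835,.008)]: print(np.round((proj("top",T(p,(*q,.086)))-[195,155])*4))
c,r=fit("top",[(.28,.13,.134),(.28,-.13,.134),(0,-.13,.134),(0,.13,.134)],[b(445,18),b(751,63),b(719,384),b(403,340)],[.6,-.2,-.2])
print("cab",c,r.tolist())
def loc(p,w): 
    d=w[:2]-p[:2];cc,s=np.cos(p[2]),np.sin(p[2]);return np.round([cc*d[0]+s*d[1],-s*d[0]+cc*d[1]],4)
for q in [(474,430),(618,450)]: print("handle",ray("top",b(*q),.106), loc(c,ray("top",b(*q),.106)))
for q in [(401,357),(709,403)]: print("front", loc(c,ray("top",b(*q),.120)))
# scene check
for X,pp in [((-.059,0,.106),c),((-.0705,0,.07),p),((-.02,0,.024+.012),p)]: print("scene",np.round(proj("scene",T(pp,X))), T(pp,X), np.hypot(*T(pp,X)[:2]))
print(Ro.from_quat(env.get_state()["orientation"],scalar_first=True).as_matrix().round(3))
E
```

```text
clamp [ 0.63272424  0.22290584 -0.23756507] [[-0.2, 0.1], [0.6, -0.6], [-0.2, 0.2], [-0.2, 0.3]]
tab top px pred [228.72438566 226.85828286] meas [227.625 225.875] [227.625 225.875]
[128. 262.]
[155. 270.]
[142. 313.]
[115. 305.]
cab [ 0.66800418 -0.25965862 -0.12139878] [[-0.6, 0.4], [0.3, 0.1], [0.9, 0.3], [-0.7, -0.8]]
handle [ 0.61583116 -0.19383706  0.106     ] [-0.0598  0.059 ]
handle [ 0.60248689 -0.31126783  0.106     ] [-0.0588 -0.0592]
front [-0.0117  0.1269]
front [-0.0125 -0.1252]
scene [234. 231.] [ 0.60943841 -0.25251367  0.106     ] 0.6596804718634073
scene [393. 266.] [0.56420432 0.23949708 0.07      ] 0.6129317766963893
scene [385. 283.] [0.61328597 0.22761258 0.036     ] 0.654161418908668
[[ 0.961  0.275  0.   ]
 [ 0.275 -0.961 -0.   ]
 [ 0.     0.    -1.   ]]
```

The corner fits are consistent: residuals under 1 px, the handle comes out 59 mm in front, and the front's outer face is at x −12 to −13, so the drawer is essentially shut. I'll move above the handle now: turn first, then travel.

>>> drive_tool --series '[[[0, 0, 0, 0, 0, -0.0533], [0, 0, 0, 0, 0, -0.0533], [0, 0, 0, 0, 0, -0.0533], [0, 0, 0, 0, 0, -0.0533], [0, 0, 0, 0, 0, -0.0533], [0, 0, 0, 0, 0, -0.0533], [0, 0, 0, 0, 0, -0.0533], [0.21, 0.244, 0, 0, 0, 0], [0.21, 0.244, 0, 0, 0, 0], [0.21, 0.244, 0, 0, 0, 0], [0.21, 0.244, 0, 0, 0, 0], [0.21, 0.244, 0, 0, 0, 0], [0.21, 0.244, 0, 0, 0, 0], [0.21, 0.244, 0, 0, 0, 0], [0.21, 0.244, 0, 0, 0, 0], [0.21, 0.244, 0, 0, 0, 0], [0.21, 0.244, 0, 0, 0, 0]]]' --jaw -0.06 --grip_force 30

```text
clock: 2.82
tcp_pos: [0.4801, -0.3369, 0.2054]
orientation: [0.0, 0.748, 0.663, -0.0]
wrist_force: [-0.3, -1.3, 0.1]
finger_gap: 0.04
grip_force: 0.0
```

```bash
cat >> h.py <<'E'
def need(pos,yaw): # yaw of tool y axis in world; tool down
    s=env.get_state();R=Ro.from_quat(s["orientation"],scalar_first=True).as_matrix()
    y=np.array([np.cos(yaw),np.sin(yaw),0]);z=np.array([0,0,-1.]);Rt=np.stack([np.cross(y,z),y,z],1)
    rv=Ro.from_matrix(R.T@Rt).as_rotvec()
    print("t",round(float(s["clock"]),2),"tcp",np.round(s["tcp_pos"],4),"F",np.round(s["wrist_force"],1),"gap",round(float(s["finger_gap"]),4),"grip",round(float(s["grip_force"]),1))
    print(" shift(share)",np.round(R.T@(np.array(pos)-s["tcp_pos"])/.12,4),"turn(share)",np.round(rv/np.pi,4),"j",np.round(s["joint_pos"],2))
E
python3 -c "
from h import *
need([.608,-.2525,.2],-.1214)"
```

```text
t 2.83 tcp [ 0.4801 -0.3369  0.2054] F [-0.3 -1.3  0.1] gap 0.04 grip 0.0
 shift(share) [0.8258 0.974  0.0451] turn(share) [0.0001 0.0001 0.0005] j [-0.75  0.34  0.08  1.31 -0.    0.94]
```

>>> drive_tool --series '[[[0.207, 0.2435, 0, 0, 0, 0], [0.207, 0.2435, 0, 0, 0, 0], [0.207, 0.2435, 0, 0, 0, 0], [0.207, 0.2435, 0, 0, 0, 0], [0, 0, 0, 0, 0, 0], [0, 0, 0, 0, 0, 0]]]'

```text
clock: 3.58
tcp_pos: [0.6066, -0.253, 0.205]
orientation: [-0.0, 0.748, 0.664, -0.0]
wrist_force: [0.1, -0.6, -0.8]
finger_gap: 0.0403
grip_force: 0.0
```

Run:
```python
from h import *
need([.608,-.2525,.098],-.1214)
s=env.get_state();im=viewer.read_camera("wrist");cv2.imwrite("pics/w1.png",im[:,:,::-1])
I=viewer.camera_info("wrist");K=np.array(I["intrinsics"]);TC=np.array(I["T_tool_cam"])
R=Ro.from_quat(s["orientation"],scalar_first=True).as_matrix()
c=[.668,-.2597,-.1214]
for y in(-.055,0,.055):
    X=T(c,(-.059,y,.106));t=R.T@(X-s["tcp_pos"]);k=np.linalg.inv(TC)@[*t,1];p=K@k[:3];print(p[:2]/p[2])
for r in models.silhouettes("handle","wrist")[:1]:
    print(r["score"],r["location"])
```

```text
t 3.58 tcp [ 0.6066 -0.253   0.205 ] F [ 0.1 -0.6 -0.8] gap 0.0403 grip 0.0
 shift(share) [0.006  0.0121 0.8919] turn(share) [-0.0003  0.0001  0.0006] j [-0.52  0.48  0.3   1.39 -0.    1.17]
[320.18836694 296.16471029]
[320.47046764 232.503303  ]
[320.78804537 160.8358291 ]
0.91 [388.1, 186.7]
```

View pics/w1.png

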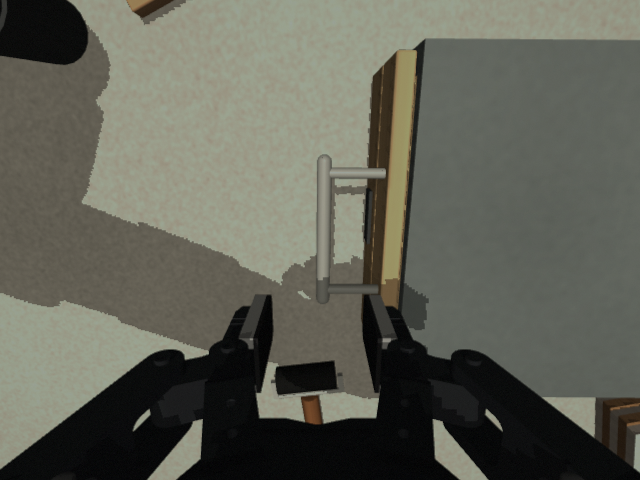

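The wrist view shows the bar at column ~324, rows 158–300. I predicted column 320, so it is 1–3 mm closer to the front and centred lengthwise. I'll descend with that correction and close.

>>> drive_tool --series '[[[0.006, 0.03, 0.2, 0, 0, 0], [0, 0, 0.25, 0, 0, 0], [0, 0, 0.25, 0, 0, 0], [0, 0, 0.19, 0, 0, 0], [0, 0, 0, 0, 0, 0], [0, 0, 0, 0, 0, 0]]]'

```text
clock: 4.42
tcp_pos: [0.6107, -0.2536, 0.0998]
orientation: [0.001, 0.749, 0.663, 0.0]
wrist_force: [0.7, 0.2, 1.8]
finger_gap: 0.0403
grip_force: 0.0
```

>>> drive_tool --series '[[[0, 0, 0, 0, 0, 0], [0, 0, 0, 0, 0, 0], [0, 0, 0, 0, 0, 0], [0, 0, 0, 0, 0, 0], [0, 0, 0, 0, 0, 0], [0, 0, 0, 0, 0, 0]]]' --jaw -1 --grip_force 40

```text
clock: 5.18
tcp_pos: [0.6106, -0.2527, 0.0984]
orientation: [-0.0, 0.748, 0.663, -0.0]
wrist_force: [0.3, -0.5, -0.1]
finger_gap: 0.0001
grip_force: 0.0
```

Run:
```python
from h import *
im=viewer.read_camera("wrist")[:,:,::-1];b=viewer.read_camera("scene")[:,:,::-1]
o=np.hstack([cv2.resize(im,(400,300)),cv2.resize(b[180:330,120:320],(400,300),interpolation=cv2.INTER_CUBIC)])
cv2.imwrite("pics/w2.png",o); print({k:np.round(v,3) for k,v in env.get_state().items() if k in("finger_gap","grip_force")})
```

```text
{'grip_force': np.float64(0.0), 'finger_gap': np.float64(0.0)}
```

View pics/w2.png

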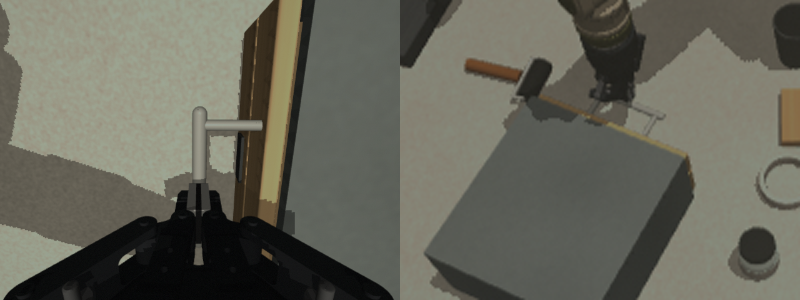

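Run:
```python
from h import *
im=viewer.read_camera("wrist")[:,:,::-1]
cv2.imwrite("pics/w3.png",cv2.resize(im[150:450,220:440],(585,600)[::1],interpolation=cv2.INTER_CUBIC)[:600,:585])
s=env.get_state()
I=viewer.camera_info("wrist");K=np.array(I["intrinsics"]);TC=np.array(I["T_tool_cam"]);print(TC.round(4),K)
for z in(.011,0,-.008,.03): 
    k=np.linalg.inv(TC)@[0,0,z,1];p=K@k[:3];print(z,p[:2]/p[2])
R=Ro.from_quat(s["orientation"],scalar_first=True).as_matrix()
c=[.668,-.2597,-.1214]
for y in(-.055,0,.055):
    X=T(c,(-.059,y,.106));t=R.T@(X-s["tcp_pos"]);k=np.linalg.inv(TC)@[*t,1];p=K@k[:3];print(t,p[:2]/p[2])
```

```text
[[-2.000e-04 -9.542e-01 -2.993e-01  7.570e-02]
 [ 1.000e+00 -5.000e-04  9.000e-04  1.000e-04]
 [-1.000e-03 -2.993e-01  9.542e-01 -1.693e-01]
 [ 0.000e+00  0.000e+00  0.000e+00  1.000e+00]] [[354.22359673   0.         317.30348117]
 [  0.         354.22359673 243.73881323]
 [  0.           0.           1.        ]]
0.011 [316.75921292 277.06675283]
0 [316.7499317  285.29766924]
-0.008 [316.74248858 291.89849442]
0.03 [316.7730877  264.76209772]
[-0.05500012 -0.00130266 -0.0075295 ] [314.42877417 383.52459187]
[-1.81684888e-07 -1.21723221e-03 -7.53242752e-03] [314.30680153 291.49895287]
[ 0.05499975 -0.0011318  -0.00753535] [314.15981018 180.59725778]
```

View pics/w3.png

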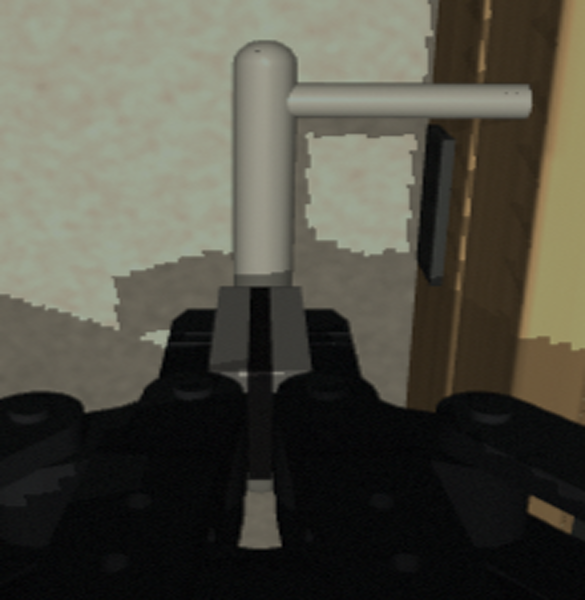

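The crop shows the shut fingers covering the bar from above. Their tips project about 30 mm short of the TCP, so they closed on top of the bar, which is where I predicted. I'll reopen, go 24 mm lower (clear of everything, since the body stays forward of the carcass) and close again.

>>> drive_tool --series '[[[0, 0, 0, 0, 0, 0], [0, 0, 0, 0, 0, 0], [0, 0, 0, 0, 0, 0], [0, 0, 0, 0, 0, 0], [0, 0.01, 0.07, 0, 0, 0], [0, 0, 0.07, 0, 0, 0], [0, 0, 0.06, 0, 0, 0], [0, 0, 0, 0, 0, 0], [0, 0, 0, 0, 0, 0]]]' --jaw -0.06

```text
clock: 6.45
tcp_pos: [0.6119, -0.2529, 0.0745]
orientation: [0.0, 0.748, 0.663, -0.0]
wrist_force: [-0.4, -0.2, -0.4]
finger_gap: 0.0399
grip_force: 0.0
```

>>> drive_tool --series '[[[0, 0, 0, 0, 0, 0], [0, 0, 0, 0, 0, 0], [0, 0, 0, 0, 0, 0], [0, 0, 0, 0, 0, 0]]]' --jaw -1 --grip_force 40

```text
clock: 6.95
tcp_pos: [0.6113, -0.2529, 0.075]
orientation: [-0.0, 0.748, 0.663, -0.0]
wrist_force: [-4.7, 0.1, 5.9]
finger_gap: 0.0091
grip_force: 39.3
```

The grip is only on the top of the bar: gap 9.1 mm with upward force. So the real tips sit about 45 mm further back than stated. I'll regrasp 18 mm deeper.

>>> drive_tool --series '[[[0, 0, 0, 0, 0, 0], [0, 0, 0, 0, 0, 0], [0, 0, 0, 0, 0, 0], [0, 0, 0.05, 0, 0, 0], [0, 0, 0.05, 0, 0, 0], [0, 0, 0.05, 0, 0, 0], [0, 0, 0, 0, 0, 0]]]' --jaw -0.06

```text
clock: 7.82
tcp_pos: [0.6113, -0.2525, 0.0555]
orientation: [-0.001, 0.748, 0.663, -0.0]
wrist_force: [-0.7, 0.8, -0.9]
finger_gap: 0.0402
grip_force: 0.0
```

>>> drive_tool --series '[[[0, 0, 0, 0, 0, 0], [0, 0, 0, 0, 0, 0], [0, 0, 0, 0, 0, 0], [0, 0, 0, 0, 0, 0]]]' --jaw -1 --grip_force 40

```text
clock: 8.32
tcp_pos: [0.6112, -0.2529, 0.0568]
orientation: [-0.0, 0.748, 0.663, -0.0]
wrist_force: [-4.3, 0.3, 3.4]
finger_gap: 0.0099
grip_force: 39.1
```

Gripped. Pulling out 105 mm at a moderate pace.

>>> drive_tool --series '[[[0, -0.05, 0, 0, 0, 0], [0, -0.075, 0, 0, 0, 0], [0, -0.075, 0, 0, 0, 0], [0, -0.075, 0, 0, 0, 0], [0, -0.075, 0, 0, 0, 0], [0, -0.075, 0, 0, 0, 0], [0, -0.075, 0, 0, 0, 0], [0, -0.075, 0, 0, 0, 0], [0, -0.075, 0, 0, 0, 0], [0, -0.075, 0, 0, 0, 0], [0, -0.075, 0, 0, 0, 0], [0, -0.05, 0, 0, 0, 0], [0, -0.025, 0, 0, 0, 0]]]'

```text
clock: 9.95
tcp_pos: [0.507, -0.2396, 0.0568]
orientation: [-0.0, 0.748, 0.664, 0.0]
wrist_force: [4.2, 4.8, 4.5]
finger_gap: 0.0096
grip_force: 39.8
```

>>> drive_tool --series '[[[0, -0.025, 0, 0, 0, 0], [0, -0.025, 0, 0, 0, 0], [0, -0.025, 0, 0, 0, 0], [0, -0.025, 0, 0, 0, 0]]]'

```text
clock: 10.45
tcp_pos: [0.4954, -0.2381, 0.0567]
orientation: [-0.0, 0.748, 0.664, 0.0]
wrist_force: [3.0, 5.6, 4.5]
finger_gap: 0.0096
grip_force: 39.8
```

>>> drive_tool --series '[[[0, -0.02, 0, 0, 0, 0], [0, -0.02, 0, 0, 0, 0], [0, -0.02, 0, 0, 0, 0]]]' --grip_force 25

```text
clock: 10.82
tcp_pos: [0.4882, -0.2372, 0.0567]
orientation: [-0.0, 0.748, 0.664, 0.0]
wrist_force: [2.3, 6.3, 5.7]
finger_gap: 0.0095
grip_force: 39.8
```

>>> drive_tool --series '[[[0, -0.02, 0, 0, 0, 0], [0, -0.02, 0, 0, 0, 0], [0, -0.02, 0, 0, 0, 0]]]' --jaw -1 --grip_force 25

```text
clock: 11.2
tcp_pos: [0.4811, -0.2363, 0.0567]
orientation: [-0.0, 0.748, 0.664, 0.001]
wrist_force: [3.1, 6.1, 5.3]
finger_gap: 0.0097
grip_force: 39.8
```

>>> drive_tool --series '[[[0, -0.02, 0, 0, 0, 0], [0, -0.02, 0, 0, 0, 0], [0, -0.02, 0, 0, 0, 0]]]'

```text
clock: 11.58
tcp_pos: [0.4739, -0.2354, 0.0567]
orientation: [-0.0, 0.748, 0.664, 0.001]
wrist_force: [3.8, 6.4, 5.8]
finger_gap: 0.0099
grip_force: 39.8
```

>>> drive_tool --series '[[[0, -0.02, 0, 0, 0, 0], [0, -0.02, 0, 0, 0, 0], [0, -0.02, 0, 0, 0, 0]]]'

```text
clock: 11.95
tcp_pos: [0.4668, -0.2345, 0.0567]
orientation: [-0.0, 0.748, 0.664, 0.001]
wrist_force: [4.2, 5.1, 5.6]
finger_gap: 0.0094
grip_force: 39.8
```

>>> drive_tool --series '[[[0, -0.02, 0, 0, 0, 0], [0, -0.02, 0, 0, 0, 0], [0, -0.02, 0, 0, 0, 0]]]'

```text
clock: 12.32
tcp_pos: [0.4596, -0.2336, 0.0567]
orientation: [-0.0, 0.748, 0.664, 0.001]
wrist_force: [3.0, 5.1, 5.9]
finger_gap: 0.0096
grip_force: 39.8
```

>>> drive_tool --series '[[[0, -0.02, 0, 0, 0, 0], [0, -0.02, 0, 0, 0, 0], [0, -0.02, 0, 0, 0, 0]]]'

```text
clock: 12.7
tcp_pos: [0.4524, -0.2327, 0.0567]
orientation: [-0.001, 0.748, 0.664, 0.001]
wrist_force: [2.4, 6.5, 6.5]
finger_gap: 0.0094
grip_force: 39.9
```

>>> drive_tool --series '[[[0, -0.02, 0, 0, 0, 0], [0, -0.02, 0, 0, 0, 0], [0, -0.02, 0, 0, 0, 0]]]'

```text
clock: 13.08
tcp_pos: [0.447, -0.2319, 0.0567]
orientation: [0.001, 0.748, 0.664, 0.002]
wrist_force: [12.6, 5.6, -2.0]
finger_gap: 0.0097
grip_force: 39.3
```

>>> drive_tool --series '[[[0, -0.01, 0, 0, 0, 0], [0, 0, 0, 0, 0, 0]]]'

```text
clock: 13.32
tcp_pos: [0.4471, -0.232, 0.0568]
orientation: [0.001, 0.748, 0.664, 0.003]
wrist_force: [12.7, 6.6, 0.0]
finger_gap: 0.0097
grip_force: 39.4
```

>>> drive_tool --series '[[[0, -0.02, 0, 0, 0, 0], [0, 0, 0, 0, 0, 0]]]'

```text
clock: 13.58
tcp_pos: [0.4473, -0.232, 0.0568]
orientation: [0.003, 0.748, 0.664, 0.005]
wrist_force: [19.9, 6.1, -7.1]
finger_gap: 0.0099
grip_force: 39.0
```

The stop is felt: 20 N with no further travel, drawer about 165 mm out. I'll relax the pull, release and rise.

>>> drive_tool --series '[[[0, 0.02, 0, 0, 0, 0], [0, 0.02, 0, 0, 0, 0], [0, 0, 0, 0, 0, 0]]]'

```text
clock: 13.95
tcp_pos: [0.447, -0.232, 0.0567]
orientation: [-0.0, 0.748, 0.664, 0.001]
wrist_force: [4.6, 5.6, 5.1]
finger_gap: 0.0098
grip_force: 39.9
```

>>> drive_tool --series '[[[0, 0, 0, 0, 0, 0], [0, 0, 0, 0, 0, 0], [0, 0, 0, 0, 0, 0], [0, 0, -0.1, 0, 0, 0], [0, 0, -0.3, 0, 0, 0], [0, 0, -0.3, 0, 0, 0], [0, 0, -0.3, 0, 0, 0], [0, 0, 0, 0, 0, 0]]]' --jaw -0.06

```text
clock: 14.95
tcp_pos: [0.4486, -0.2345, 0.1804]
orientation: [0.003, 0.748, 0.663, 0.001]
wrist_force: [-0.1, 0.3, -0.5]
finger_gap: 0.0404
grip_force: 0.0
```

Run:
```python
from h import *
p=[.6327,.2229,-.2376]
need(T(p,(-.0705,0,.17)),p[2]+np.pi/2)
im=viewer.read_camera("top");cv2.imwrite("pics/top1.png",im[:,:,::-1])
c=[.668,-.2597,-.1214]
for d in(.155,.165,.175): print(d,np.round([proj("top",T(c,(-.059-d,y,.106))) for y in(-.06,.06)],1).tolist())
for r in models.silhouettes("handle","top")[:2]: print(r["score"],r["location"],r["region"].sum())
```

```text
t 14.95 tcp [ 0.4486 -0.2345  0.1804] F [-0.1  0.3 -0.5] gap 0.0404 grip 0.0
 shift(share) [4.0369 0.4828 0.0747] turn(share) [ 0.0007  0.0023 -0.4625] j [-0.64  0.18 -0.19  1.19 -0.    1.05]
0.155 [[463.3, 282.6], [410.1, 274.7]]
0.165 [[462.9, 287.1], [409.5, 279.1]]
0.175 [[462.4, 291.5], [409.0, 283.5]]
0.65 [428.9, 219.6] 6376
```

View pics/top1.png

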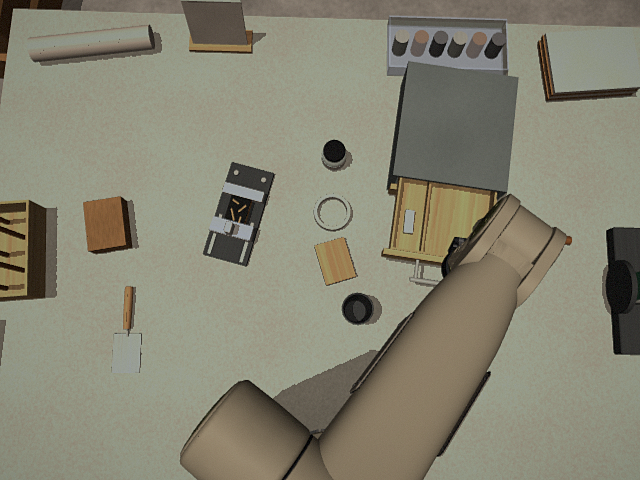

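The drawer is out. The wide bay is the right-hand compartment around (465,220), and the eraser is in the narrow bay at (409,222). The clamp hasn't moved. Next I turn and travel above the tab.

>>> drive_tool --series '[[[0, 0, 0, 0, 0, -0.0578], [0, 0, 0, 0, 0, -0.0578], [0, 0, 0, 0, 0, -0.0578], [0, 0, 0, 0, 0, -0.0578], [0, 0, 0, 0, 0, -0.0578], [0, 0, 0, 0, 0, -0.0578], [0, 0, 0, 0, 0, -0.0578], [0, 0, 0, 0, 0, -0.0578], [0, 0.339, 0, 0, 0, 0], [0, 0.339, 0, 0, 0, 0], [0, 0.339, 0, 0, 0, 0], [0, 0.339, 0, 0, 0, 0], [0, 0.339, 0, 0, 0, 0], [0, 0.339, 0, 0, 0, 0], [0, 0.339, 0, 0, 0, 0], [0, 0.339, 0, 0, 0, 0], [0, 0.339, 0, 0, 0, 0], [0, 0.339, 0, 0, 0, 0], [0, 0.339, 0, 0, 0, 0], [0, 0.339, 0, 0, 0, 0]]]'

```text
clock: 17.55
tcp_pos: [0.5612, 0.2424, 0.1748]
orientation: [-0.001, 0.119, 0.993, -0.001]
wrist_force: [1.0, -0.3, 0.4]
finger_gap: 0.0401
grip_force: 0.0
```

>>> drive_tool --series '[[[0, 0, 0, 0, 0, 0], [0, 0, 0, 0, 0, 0]]]'

```text
clock: 17.8
tcp_pos: [0.561, 0.241, 0.1751]
orientation: [-0.001, 0.119, 0.993, -0.001]
wrist_force: [-0.3, -0.4, 0.4]
finger_gap: 0.0403
grip_force: 0.0
```

Run:
```python
from h import *
p=[.6327,.2229,-.2376]
need(T(p,(-.0705,0,.17)),p[2]+np.pi/2)
s=env.get_state();im=viewer.read_camera("wrist")[:,:,::-1].copy()
I=viewer.camera_info("wrist");K=np.array(I["intrinsics"]);TC=np.array(I["T_tool_cam"])
R=Ro.from_quat(s["orientation"],scalar_first=True).as_matrix()
def pj(X):
    t=R.T@(X-s["tcp_pos"]);k=np.linalg.inv(TC)@[*t,1];q=K@k[:3];return q[:2]/q[2]
for q in [(-.0575,.008,.086),(-.0575,-.008,.086),(-.0835,-.008,.086),(-.0835,.008,.086),(.1,.055,.012),(.1,-.055,.012),(.015,-.05,.038),(.015,.05,.038),(-.055,-.025,.036),(.015,.025,.036),(.015,-.025,.036)]:
    u=pj(T(p,q));print(q,np.round(u)); cv2.circle(im,tuple(int(a) for a in np.round(u)),3,(0,0,255),1)
cv2.imwrite("pics/w4.png",im)
```

```text
t 17.8 tcp [0.561  0.241  0.1751] F [-0.3 -0.4  0.4] gap 0.0403 grip 0.0
 shift(share) [-0.029  -0.0057  0.0426] turn(share) [-0.0006 -0.0007  0.    ] j [ 0.27  0.39  0.09  1.27 -0.    0.51]
(-0.0575, 0.008, 0.086) [328. 258.]
(-0.0575, -0.008, 0.086) [307. 258.]
(-0.0835, -0.008, 0.086) [307. 225.]
(-0.0835, 0.008, 0.086) [328. 225.]
(0.1, 0.055, 0.012) [367. 370.]
(0.1, -0.055, 0.012) [268. 370.]
(0.015, -0.05, 0.038) [266. 312.]
(0.015, 0.05, 0.038) [369. 312.]
(-0.055, -0.025, 0.036) [290. 242.]
(0.015, 0.025, 0.036) [343. 311.]
(0.015, -0.025, 0.036) [292. 311.]
```

View pics/w4.png

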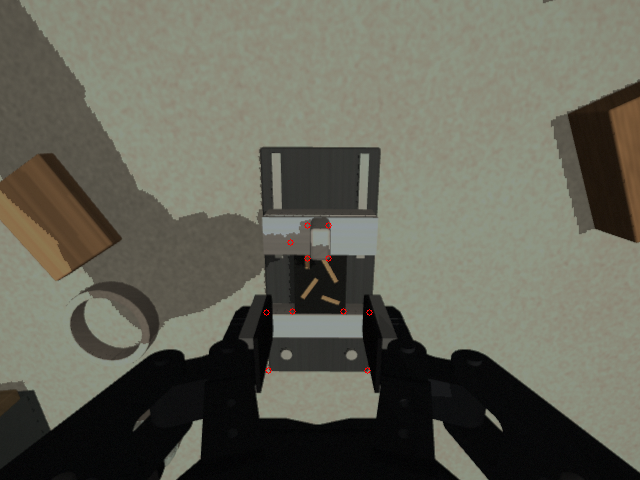

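In the wrist view the tab top is at (311–330, 229–258), within 2 px of the prediction. The block sits below it at (292–345, 258–312). Descending around the tab and gripping it.

>>> drive_tool --series '[[[-0.029, 0.006, 0.25, 0, 0, 0], [0, 0, 0.3, 0, 0, 0], [0, 0, 0.3, 0, 0, 0], [0, 0, 0.15, 0, 0, 0], [0, 0, 0.1, 0, 0, 0], [0, 0, 0.1, 0, 0, 0], [0, 0, 0, 0, 0, 0]]]'

```text
clock: 18.73
tcp_pos: [0.5651, 0.2408, 0.0319]
orientation: [-0.0, 0.119, 0.993, -0.0]
wrist_force: [-0.4, 0.1, -0.2]
finger_gap: 0.0402
grip_force: 0.0
```

>>> drive_tool --series '[[[0, 0, 0, 0, 0, 0], [0, 0, 0, 0, 0, 0], [0, 0, 0, 0, 0, 0], [0, 0, 0, 0, 0, 0]]]' --jaw -1 --grip_force 30

```text
clock: 19.23
tcp_pos: [0.5662, 0.2415, 0.0334]
orientation: [0.001, 0.119, 0.993, 0.0]
wrist_force: [-0.4, 0.6, 4.8]
finger_gap: 0.0157
grip_force: 32.1
```

Tab gripped at 15.7 mm. Sliding the jaw 42 mm open.

>>> drive_tool --series '[[[0.04, 0, 0, 0, 0, 0], [0.05, 0, 0, 0, 0, 0], [0.06, 0, 0, 0, 0, 0], [0.06, 0, 0, 0, 0, 0], [0.06, 0, 0, 0, 0, 0], [0.05, 0, 0, 0, 0, 0], [0.03, 0, 0, 0, 0, 0], [0, 0, 0, 0, 0, 0]]]'

```text
clock: 20.23
tcp_pos: [0.525, 0.2517, 0.0333]
orientation: [0.001, 0.119, 0.993, 0.0]
wrist_force: [3.5, 0.1, 7.5]
finger_gap: 0.0154
grip_force: 32.4
```

>>> drive_tool --series '[[[0, 0, 0, 0, 0, 0], [0, 0, 0, 0, 0, 0], [0, 0, 0, 0, 0, 0], [0, 0, -0.3, 0, 0, 0], [0, 0, -0.3, 0, 0, 0], [0, 0, -0.3, 0, 0, 0], [0, 0, 0, 0, 0, 0]]]' --jaw 0.7

```text
clock: 21.1
tcp_pos: [0.5266, 0.2519, 0.1435]
orientation: [0.003, 0.119, 0.993, 0.001]
wrist_force: [-0.1, 0.7, -0.0]
finger_gap: 0.0728
grip_force: 0.0
```

Run:
```python
from h import *
p=[.6327,.2229,-.2376]
need(T(p,(-.02,0,.15)),p[2]+np.pi/2)
s=env.get_state();im=viewer.read_camera("wrist")[:,:,::-1].copy()
I=viewer.camera_info("wrist");K=np.array(I["intrinsics"]);TC=np.array(I["T_tool_cam"])
R=Ro.from_quat(s["orientation"],scalar_first=True).as_matrix()
def pj(X):
    t=R.T@(X-s["tcp_pos"]);k=np.linalg.inv(TC)@[*t,1];q=K@k[:3];return q[:2]/q[2]
for q in [(-.055,.025,.036),(-.055,-.025,.036),(.015,.025,.036),(.015,-.025,.036)]:
    u=pj(T(p,q));print(q,np.round(u))
for n in("block","jaw_tab"):
  for r in models.silhouettes(n,"wrist")[:1]:
    b=cv2.minAreaRect(np.argwhere(r["region"])[:,::-1].astype(np.float32));print(n,r["score"],np.round(r["location"]),np.round(cv2.boxPoints(b)).tolist())
cv2.imwrite("pics/w5.png",im)
```

```text
t 21.1 tcp [0.5266 0.2519 0.1435] F [-0.1  0.7 -0. ] gap 0.0728 grip 0.0
 shift(share) [-0.75   -0.0262 -0.0506] turn(share) [ 0.0009  0.0015 -0.0001] j [ 0.31  0.35 -0.06  1.16  0.    0.55]
(-0.055, 0.025, 0.036) [343. 292.]
(-0.055, -0.025, 0.036) [285. 292.]
(0.015, 0.025, 0.036) [342. 362.]
(0.015, -0.025, 0.036) [287. 362.]
block 0.83 [316. 323.] [[288.0, 283.0], [346.0, 283.0], [346.0, 364.0], [288.0, 364.0]]
jaw_tab 0.81 [315. 232.] [[252.0, 208.0], [380.0, 208.0], [380.0, 265.0], [252.0, 265.0]]
```

View pics/w5.png

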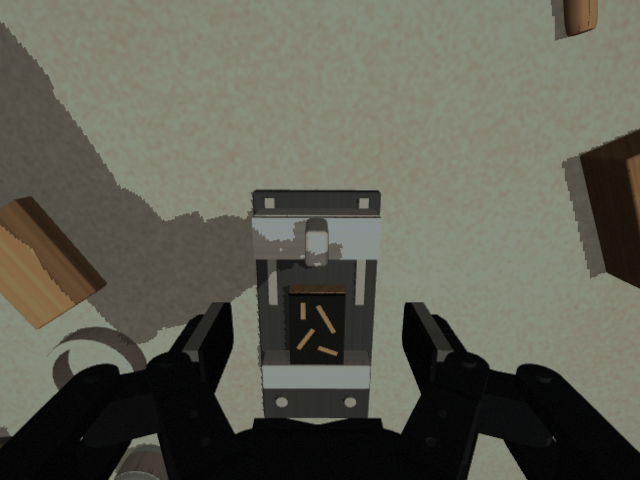

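The jaw is open about 42 mm. The block is clear at columns 289–345, rows 283–364, and its lino face is up. Moving over it and descending, still above the plate.

>>> drive_tool --series '[[[-0.25, -0.004, 0, 0, 0, 0], [-0.25, -0.003, 0, 0, 0, 0], [-0.25, -0.003, 0, 0, 0, 0], [0, 0, 0.2, 0, 0, 0], [0, 0, 0.3, 0, 0, 0], [0, 0, 0.3, 0, 0, 0], [0, 0, 0.2, 0, 0, 0], [0, 0, 0.1, 0, 0, 0], [0, 0, 0.1, 0, 0, 0], [0, 0, 0.04, 0, 0, 0], [0, 0, 0, 0, 0, 0]]]'

```text
clock: 22.62
tcp_pos: [0.612, 0.2288, -0.0081]
orientation: [0.0, 0.119, 0.993, 0.0]
wrist_force: [0.5, -0.9, -0.5]
finger_gap: 0.0728
grip_force: 0.0
```

Run:
```python
from h import *
p=[.6327,.2229,-.2376]
need(T(p,(-.02,0.0,-.01)),p[2]+np.pi/2)
```

```text
t 22.62 tcp [ 0.612   0.2288 -0.0081] F [ 0.5 -0.9 -0.5] gap 0.0728 grip 0.0
 shift(share) [-0.0123 -0.0075  0.0155] turn(share) [ 0.      0.0001 -0.0001] j [ 0.24  0.59 -0.06  0.92 -0.    0.47]
```

>>> drive_tool --series '[[[-0.012, 0, 0.01, 0, 0, 0], [0, 0, 0.01, 0, 0, 0], [0, 0, 0, 0, 0, 0]]]'

```text
clock: 23.0
tcp_pos: [0.6134, 0.2285, -0.0105]
orientation: [0.0, 0.119, 0.993, 0.0]
wrist_force: [-0.3, -0.3, 0.0]
finger_gap: 0.0728
grip_force: 0.0
```

>>> drive_tool --series '[[[0, 0, 0, 0, 0, 0], [0, 0, 0, 0, 0, 0], [0, 0, 0, 0, 0, 0], [0, 0, 0, 0, 0, 0]]]' --jaw -1 --grip_force 30

```text
clock: 23.5
tcp_pos: [0.6133, 0.2285, -0.0105]
orientation: [0.0, 0.119, 0.993, 0.0]
wrist_force: [-1.1, 0.2, 3.8]
finger_gap: 0.0489
grip_force: 32.4
```

Block gripped (48.9 mm). Lifting.

>>> drive_tool --series '[[[0, 0, -0.03, 0, 0, 0], [0, 0, -0.1, 0, 0, 0], [0, 0, -0.2, 0, 0, 0], [0, 0, -0.25, 0, 0, 0], [0, 0, -0.25, 0, 0, 0], [0, 0, -0.25, 0, 0, 0], [0, 0, -0.2, 0, 0, 0], [0, 0, -0.1, 0, 0, -0.037], [0, 0, 0, 0, 0, 0]]]'

```text
clock: 24.62
tcp_pos: [0.6142, 0.2287, 0.1568]
orientation: [0.002, 0.061, 0.998, 0.0]
wrist_force: [-0.3, -0.6, 0.0]
finger_gap: 0.0489
grip_force: 32.0
```

Run:
```python
from h import *
c=[.668,-.2597,-.1214]
X=T(c,(-.095,-.035,.155));print(X)
need(X,c[2]+np.pi/2)
```

```text
[ 0.56946062 -0.28293771  0.155     ]
t 24.62 tcp [0.6142 0.2287 0.1568] F [-0.3 -0.6  0. ] gap 0.0489 grip 32.0
 shift(share) [-0.1531 -4.2768  0.0113] turn(share) [ 0.0003  0.001  -0.0005] j [ 0.23  0.48  0.18  1.27 -0.    0.36]
```

>>> drive_tool --series '[[[-0.01, -0.15, 0, 0, 0, 0], [-0.01, -0.25, 0, 0, 0, 0], [-0.011, -0.32, 0, 0, 0, 0], [-0.011, -0.32, 0, 0, 0, 0], [-0.011, -0.32, 0, 0, 0, 0], [-0.011, -0.32, 0, 0, 0, 0], [-0.011, -0.32, 0, 0, 0, 0], [-0.011, -0.32, 0, 0, 0, 0], [-0.011, -0.32, 0, 0, 0, 0], [-0.011, -0.32, 0, 0, 0, 0], [-0.011, -0.32, 0, 0, 0, 0], [-0.011, -0.32, 0, 0, 0, 0], [-0.011, -0.32, 0, 0, 0, 0], [-0.01, -0.25, 0, 0, 0, 0], [-0.002, -0.107, 0, 0, 0, 0], [0, 0, 0, 0, 0, 0], [0, 0, 0, 0, 0, 0]]]'

```text
clock: 26.75
tcp_pos: [0.5689, -0.2821, 0.1547]
orientation: [-0.0, 0.061, 0.998, 0.0]
wrist_force: [0.4, 0.8, -1.4]
finger_gap: 0.0492
grip_force: 32.0
```

Run:
```python
from h import *
c=[.668,-.2597,-.1214]
need(T(c,(-.095,-.035,.06)),c[2]+np.pi/2)
s=env.get_state();im=viewer.read_camera("wrist")[:,:,::-1].copy()
I=viewer.camera_info("wrist");K=np.array(I["intrinsics"]);TC=np.array(I["T_tool_cam"])
R=Ro.from_quat(s["orientation"],scalar_first=True).as_matrix()
def pj(X):
    t=R.T@(X-s["tcp_pos"]);k=np.linalg.inv(TC)@[*t,1];q=K@k[:3];return q[:2]/q[2]
for q in [(-.160,.037,.107),(-.160,-.107,.107),(-.160,-.107,.077),(-.05,-.107,.107),(-.05,.037,.107)]:
    u=pj(T(c,q));print(q,np.round(u));cv2.circle(im,tuple(int(a) for a in np.round(u)),3,(0,0,255),1)
cv2.imwrite("pics/w6.png",im)
```

```text
t 26.75 tcp [ 0.5689 -0.2821  0.1547] F [ 0.4  0.8 -1.4] gap 0.0492 grip 32.0
 shift(share) [-0.0062 -0.0066  0.7889] turn(share) [ 0.0002 -0.0002  0.    ] j [-0.59  0.45  0.12  1.24  0.   -0.47]
(-0.16, 0.037, 0.107) [438. 154.]
(-0.16, -0.107, 0.107) [196. 154.]
(-0.16, -0.107, 0.077) [211. 151.]
(-0.05, -0.107, 0.107) [213. 318.]
(-0.05, 0.037, 0.107) [422. 318.]
```

View pics/w6.png

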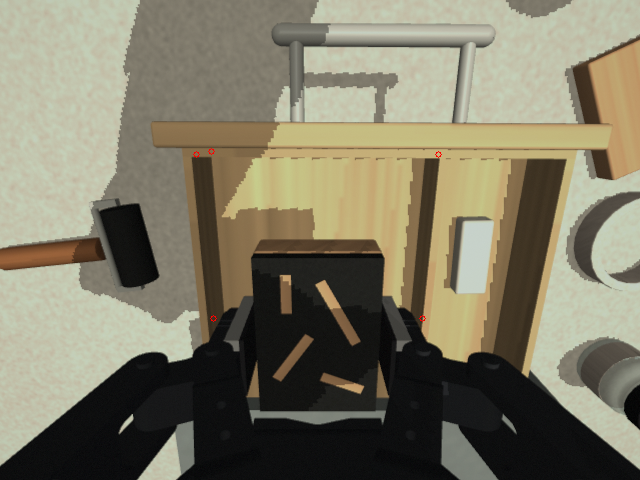

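The block hangs level and face up over the wide bay. The divider is at column ~425, the bay's outer side wall at ~205, and the front at row ~150, so there is room all round. Lowering.

>>> drive_tool --series '[[[-0.006, -0.006, 0.1, 0, 0, 0], [0, 0, 0.2, 0, 0, 0], [0, 0, 0.2, 0, 0, 0], [0, 0, 0.15, 0, 0, 0], [0, 0, 0.08, 0, 0, 0], [0, 0, 0.05, 0, 0, 0], [0, 0, 0.01, 0, 0, 0], [0, 0, 0.01, 0, 0, 0], [0, 0, 0, 0, 0, 0], [0, 0, 0, 0, 0, 0]]]'

```text
clock: 28.05
tcp_pos: [0.57, -0.2842, 0.0593]
orientation: [0.0, 0.061, 0.998, -0.0]
wrist_force: [-0.1, 0.4, 0.1]
finger_gap: 0.0493
grip_force: 32.0
```

>>> drive_tool --series '[[[0, 0, 0.01, 0, 0, 0], [0, 0, 0.01, 0, 0, 0], [0, 0, 0, 0, 0, 0]]]'

```text
clock: 28.42
tcp_pos: [0.5696, -0.2839, 0.0563]
orientation: [-0.0, 0.061, 0.998, 0.0]
wrist_force: [0.6, -0.5, -0.8]
finger_gap: 0.0493
grip_force: 32.0
```

>>> drive_tool --series '[[[0, 0, 0.01, 0, 0, 0], [0, 0, 0, 0, 0, 0]]]'

```text
clock: 28.68
tcp_pos: [0.5697, -0.284, 0.0552]
orientation: [-0.0, 0.061, 0.998, -0.0]
wrist_force: [0.6, -0.2, -0.3]
finger_gap: 0.0491
grip_force: 32.0
```

>>> drive_tool --series '[[[0, 0, 0.01, 0, 0, 0], [0, 0, 0, 0, 0, 0], [0, 0, 0, 0, 0, 0]]]'

```text
clock: 29.05
tcp_pos: [0.5699, -0.2841, 0.0545]
orientation: [0.0, 0.061, 0.998, -0.0]
wrist_force: [-1.5, 1.0, 3.7]
finger_gap: 0.0495
grip_force: 32.4
```

Floor contact felt at 3.7 N, at the expected height. Releasing and rising.

>>> drive_tool --series '[[[0, 0, 0, 0, 0, 0], [0, 0, 0, 0, 0, 0], [0, 0, 0, 0, 0, 0], [0, 0, -0.03, 0, 0, 0], [0, 0, -0.1, 0, 0, 0], [0, 0, -0.25, 0, 0, 0], [0, 0, -0.3, 0, 0, 0], [0, 0, -0.3, 0, 0, 0], [0, 0, 0, 0, 0, 0], [0, 0, 0, 0, 0, 0]]]' --jaw 0.46

```text
clock: 30.3
tcp_pos: [0.5697, -0.284, 0.1719]
orientation: [0.0, 0.061, 0.998, -0.0]
wrist_force: [-0.9, -0.5, 0.2]
finger_gap: 0.0621
grip_force: 0.0
```

Run:
```python
from h import *
im=viewer.read_camera("wrist")[:,:,::-1];b=viewer.read_camera("top")[:,:,::-1]
cv2.imwrite("pics/w7.png",np.hstack([cv2.resize(im,(400,300)),cv2.resize(b[130:340,190:470],(400,300))]))
need([.57,-.284,.17],-.1214+np.pi/2)
```

```text
t 30.4 tcp [ 0.5691 -0.2836  0.1706] F [-0.   0.4 -0. ] gap 0.0623 grip 0.0
 shift(share) [-0.008  -0.0024  0.005 ] turn(share) [ 0.0003 -0.0006 -0.0001] j [-0.59  0.45  0.16  1.28 -0.   -0.47]
```

View pics/w7.png

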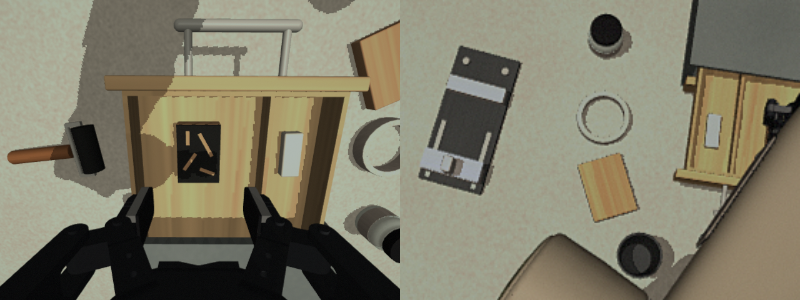

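The block lies flat and face up in the wide bay at about (198,152) in the left half. The gripper is clear, the drawer is still out, and the clamp is open with everything else in place. Handing in.

```bash
python3 -c "
from h import *
print(order.hand_in())"
```

```text
the job is handed in; nothing more can be done
None
```

The job is handed in at about 30 s of the 64 s allowed: the drawer is out against its stop (about 165 mm), the clamp jaw is open about 42 mm, and the block was lowered by hand into the wide bay, where it lies flat and face up with the gripper clear.

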